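Lid the water pot and bring the mop brush to it

ROBOT

A 6-joint arm with a two-finger parallel gripper is mounted at the origin on the work surface. World frame = base frame: x ahead of the robot, y to its left, z up, the work surface at z = 0. Lengths are in m, angles in rad, forces in N, time in s.
With the tool pointing down it reaches from about 0.375 to 0.75 m from the base axis. Payload 9 kg.
Tool frame: the origin (TCP) lies at the very end of the fingers, on their centre line; the grasp point (between the pads) lies 19 mm behind it; z points along the fingers, y is the line along which they close (so a half turn about z gives the same grasp; the last joint's range is limited). The gripper opens to 85 mm and grips with 20 to 120 N. Pads are 22 mm wide; open, the fingers measure 114 mm over their backs; the gripper's body (76 mm by 85 mm) begins 54 mm behind the grasp point. The pads swing forward as they close: fully open they stand 13 mm farther back than shut.
Start: joints at [1.117, 0.104, 0.097, 1.564, 0, 1.353], TCP at [0.14, 0.583, 0.231] pointing down, gripper open.
Joint ranges: [-2.99, 2.99], [-0.84, 1.86], [-1.1, 1.16], [-1.84, 2.11], [-1.51, 1.56], [-3.14, 3.14]. Speed limits (rad/s): [2.22, 2.22, 2.57, 3.14, 3.14, 3.14].

INTERFACE

Orientations are given as [roll, pitch, yaw] about the fixed x, y, z axes, in that order (R = Rz(yaw) Ry(pitch) Rx(roll)).
In Python, from rig import move_pose, move_l, movej, open_jaws, gripper_close, dwell, inverse_kinematics, read_state, grab_frame, get_calibration, PlanningError, finish_job gives the robot as it stands. Calls block until the motion is done:
- move_pose(position, orientation): joint-space move of the TCP to a pose.
- move_l(position, ori=None, feed=0.15, guard=None): straight line of the TCP; ori=None keeps the orientation; feed is the mean speed in m/s. With guard (N) it stops when the force on the tool has changed by that much, and returns True; else False.
- movej(angles): joint-space move.
- open_jaws() and gripper_close(grasp_force=None): open the fingers fully, or close them until they stop; grasp_force is the grip in N (None keeps the last).
- dwell(seconds).
- inverse_kinematics(position, orientation): joint angles nearest the present ones, or None.
- read_state(): the state.
- grab_frame(name): name is "side" or "top" or "wrist"; returns the picture (420x560x3 uint8, blue, green, red); there is no depth.
- get_calibration(name): a dict with "intrinsics" (3x3 intrinsics, pixels), "world_to_cam" (4x4, takes a point from world to camera coordinates). Camera axes: x right, y up, looking along -z (the intrinsics and any distortion apply to the point x, -y, -z); pixel columns grow to the right and rows downward; lengths in m; the calibration is good to about 2 mm. A picture is of the moment at which its call begins: read the wrist's pose just before it. get_calibration takes no time and is no camera call; for the wrist camera it gives the pose at the moment of the call.
A pose or a line that the arm cannot do raises PlanningError and nothing moves.
- finish_job(): hands the job in; it is judged then, once.
The state is a dict: "clock": time; "joints": joint angles; "dq": joint speeds; "effort": joint torques, N m; "eef_pos": TCP position; "eef_rot": TCP orientation; "ft_force": force on the tool from outside, world axes, zero at the start; "wrist_torque": the same for the moment, N m; "finger_gap": finger opening in m; "gripper_force": force on a finger pad.
Only numpy, scipy, OpenCV 4.12 (cv2) and the standard library are available. Lean on these libraries where they do the work, as an engineer would, in place of code of your own. Each camera call takes 0.05 s, during which the arm holds its last target. There are 200 camera calls.

TASK

Get ready to paint: put the splash lid down squarely on the white water pot so it sits seated and level (set it down, don't drop it) and let go of it. Then lift the thick brush out of the drying rack, carry it over the open paint tin without touching the tin, and finish still holding it upright, bristles down, its tip centred about 1 cm above the hole in the lid's collar, touching nothing. Leave the slim brush, the paint tin, the jar and the eraser where they are; the program ends while holding the brush there, so do not lower it in or let it go.

Things in the scene. Friction and masses are not known exactly. Their poses are not given: they have to be found in the camera images.
- pot: Loose round white plastic water pot standing open on the table: 70 mm tall, outer diameter 70 mm at the foot widening to 84 mm at the rim, wall 3.5 mm (mouth 77 mm inside), about 0.35 kg. Origin: centre of its underside; z up. It may start left or right of the lid.
- pot_rim (a point): Centre of the pot's mouth, at rim height, 70 mm above the pot's origin.
- lid: Loose white plastic splash lid lying right way up, 60 g: disc 92 mm across, 4 mm thick (z 6 to 10 mm); under it a round-edged locating ring 71 mm across (z 0 to 6) drops inside the pot's mouth; on top a central collar to grip, 38 mm across, z 10 to 34 mm, with a 28 mm hole right through. Origin: on its axis, bottom of the ring; z up. Seated: origin 64 mm above the pot's underside.
- lid_mouth (a point): Centre of the hole at the top of the lid's collar, 34 mm above the lid's origin; z up.
- rack: Plywood brush-drying rack fixed to the table, 170 mm long (its x), 70 wide (its y), 100 tall: a 16 mm board on two end panels, with two 18 mm holes on its long centre line at x = -40 and +40 mm. A brush hangs tip down in each hole by its shoulder. Origin: centre of its footprint; z up.
- mop: The thick brush, loose, rigid, 146 mm long, 40 g, hanging tip down in either rack hole, tip 20 mm above the table. Origin: bristle tip; z along the brush to the handle end. Bristles at most 14 mm across to 34 mm, copper ferrule 12.4 mm across to 80 mm, dark wood handle 30 mm across from 80 mm (shoulder, on the rack's top) to 140 mm, top at 146. Grip the handle from above, draw straight up.
- slim: Bystander: the slim brush in the other hole, 150 mm long, 10 mm handle with a 24 mm black stop ring resting on the rack. Origin at its tip, z towards the handle end.
- tin: Bystander and obstacle: open yellow paint tin, loose, about 0.6 kg, 230 mm long (its x) by 110 mm wide (its y), tray 24 mm tall; its lid stands upright along its +y long side (at y = +52 to +61 mm) up to 110 mm above the table. Stands between the rack and the pot and lid. Origin: centre of the tray's underside; z up.
- jar: Bystander: small amber glass jar with black cap, 42 mm across, 55 mm tall, on the far side. Origin: centre of its underside.
- eraser: Bystander: dark eraser 45 x 22 x 13 mm, on the far side. Origin: centre of its underside.
Mind the look-alikes: they are no part of the job. Several things have the shape of the rack; the one meant has the colours described above. Leave any pink look-alike of the pot alone.

How it is judged:
On the way, in this order (a step that is already met when the one before it is completed fails the run):
1. the lid is seated level on the pot and let go (horizontal distance between lid and pot below 0.005 m and z of lid in the frame of pot_rim between -0.009 and -0.0035 m and angle between the z axis of lid and the z axis of pot, either way round below 0.05 rad and angle between lid's own z axis and vertical below 0.06 rad and contact force between the fingers and lid below 0.05 N), for 0.2 s.
2. the thick brush passes over the paint tin, its tip above the top of the tin's raised lid (height (world z) of mop above 0.111 m and x of mop in the frame of tin between -0.13 and 0.13 m and y of mop in the frame of tin between -0.06 and 0.065 m), for 0.02 s.
At the end, for the whole second after the job is handed in: Lid seated on the upright pot (5 mm, 0.05 rad), let go; thick brush held still, upright (0.12 rad), tip within 7 mm of the hole axis and 3 to 22 mm above the collar, touching only the fingers; slim brush, tin, jar, eraser within 25 mm of their starts (all of step 1 and height (world z) of pot below 0.005 m and angle between pot's own z axis and vertical below 0.06 rad and horizontal distance between mop and lid_mouth below 0.007 m and z of mop in the frame of lid_mouth between 0.003 and 0.022 m and angle between mop's own z axis and vertical below 0.12 rad and z of lid_mouth in the frame of mop below 0 m and linear speed of mop below 0.03 m/s and contact force between the fingers and mop above 1 N and contact force between mop and lid below 0.05 N and contact force between mop and pot below 0.05 N and contact force between mop and rack below 0.05 N and contact force between mop and tin below 0.05 N and contact force between mop and slim below 0.05 N and contact force between mop and jar below 0.05 N and contact force between mop and eraser below 0.05 N and distance of each of tin, slim, jar, eraser from where it was at the start of the episode below 0.025 m); the arm keeps its last pose, push and grip.
It fails at once if the thick brush touches the paint tin (contact force between mop and tin above 0.3 N).
It fails at once if the lid is dropped: let go more than 2 cm above its seat (z of lid in the frame of pot_rim above 0.014 m and angle between pot's own z axis and vertical below 0.3 rad and contact force between the fingers and lid below 0.01 N).
It fails at once if a bystander (slim brush, tin, jar or eraser) is moved more than 25 mm (distance of any of tin, slim, jar, eraser from where it was at the start of the episode above 0.025 m).
It also fails if it takes over 61 s, if anything falls off the work surface, if the arm or the gripper's body presses on something with over 40 N, if the wrist force passes 120 N, or if a joint passes its speed limit or range.

## Working session

There is one attempt and no reset: what is moved stays moved. The work goes in short steps, each a Python script; the robot and the scene stay as the last script left them, time stands still between calls to the robot, and variables do not carry over. Pictures are saved under pics/ and viewed, at most 10 in all, crops included, and the job is handed in when it is done.

```bash
mkdir -p pics; ls
python3 - <<'E'
from rig import *
import cv2,numpy as np
s=read_state();print(s['clock'],s['eef_pos'],s['eef_rot'],s['finger_gap'])
for n in ('top','side'):
    cv2.imwrite(f'pics/{n}0.png',grab_frame(n));c=get_calibration(n);print(n,c)
    W=np.array(c['world_to_cam']);print(-W[:3,:3].T@W[:3,3])
E
```

```text
pics
0.0 [0.14000058 0.58308908 0.23051544] [-3.14026683e+00 -3.00600406e-04  2.90581575e+00] 0.0857048145725829
top {'intrinsics': array([[399.43886566,   0.        , 283.15062033],
       [  0.        , 399.43886566, 212.87340928],
       [  0.        ,   0.        ,   1.        ]]), 'world_to_cam': array([[-0.00151021, -0.99972229, -0.02351747,  0.04797305],
       [ 0.99783664, -0.00305221,  0.06567128, -0.58565106],
       [-0.06572482, -0.02336742,  0.99756414, -1.1215458 ],
       [ 0.        ,  0.        ,  0.        ,  1.        ]])}
[0.51074314 0.01996457 1.15840253]
side {'intrinsics': array([[398.08020158,   0.        , 277.49114964],
       [  0.        , 398.08020158, 203.86631914],
       [  0.        ,   0.        ,   1.        ]]), 'world_to_cam': array([[-0.99599737, -0.08723317, -0.01948371,  0.58862526],
       [ 0.04798987, -0.70579421,  0.70678958, -0.06168973],
       [-0.07540699,  0.70302554,  0.70715548, -1.0905693 ],
       [ 0.        ,  0.        ,  0.        ,  1.        ]])}
[0.50699315 0.77450546 0.82627232]
```

View pics/top0.png

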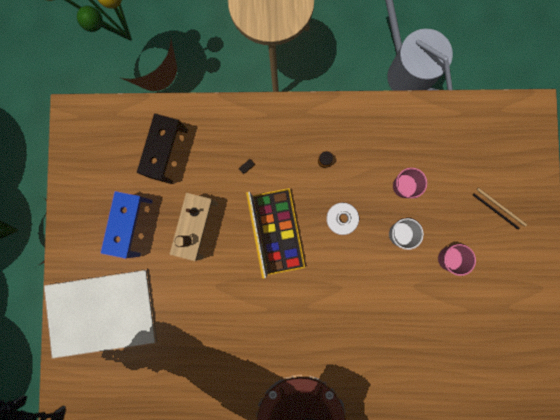

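View pics/side0.png

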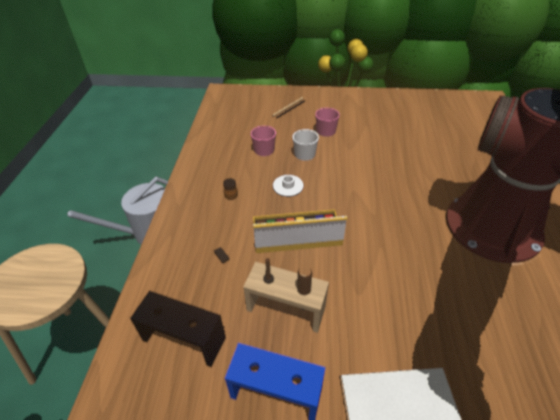

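The top view has three rack shapes: black (162,148), blue (125,225) and plywood (192,227). The plywood one fits, since it holds two brushes, with the thick one at (186,240) and the slim one at (194,211). There are three pots: pink (410,183), pink (460,260) and white (407,235). The white one is meant. The lid is at (343,218) and the tin at (277,232). I'll confirm with one enlarged crop and take first measurements.

```bash
cat > h.py <<'E'
import numpy as np,cv2
from rig import *
def ray(cal,uv,z):
    """world point where pixel uv's ray crosses the plane at height z"""
    K,W=np.array(cal['intrinsics']),np.array(cal['world_to_cam']);R=W[:3,:3];c=-R.T@W[:3,3]
    d=np.linalg.inv(K)@[uv[0],uv[1],1.];d=R.T@np.array([d[0],-d[1],-d[2]])
    return c+d*(z-c[2])/d[2]
def proj(cal,p):
    K,W=np.array(cal['intrinsics']),np.array(cal['world_to_cam']);q=W[:3,:3]@np.array(p)+W[:3,3]
    u=K@[q[0],-q[1],-q[2]];return u[:2]/u[2]
def blobs(mask,amin=60):
    cs,_=cv2.findContours(mask,cv2.RETR_EXTERNAL,cv2.CHAIN_APPROX_NONE)
    return sorted([c for c in cs if cv2.contourArea(c)>amin],key=cv2.contourArea,reverse=True)
def circ(cal,c,z):
    """contour -> centre and radius of circle on plane z (fit in world)"""
    P=np.array([ray(cal,p,z)[:2] for p in cv2.convexHull(c)[:,0].astype(float)])
    P=np.float32(P*1000);(x,y),(a,b),_=cv2.fitEllipse(P);return np.round([x,y,a,b],1)
E
python3 - <<'E'
from h import *
im=cv2.imread('pics/top0.png');cal=get_calibration('top')
hsv=cv2.cvtColor(im,cv2.COLOR_BGR2HSV)
m=((hsv[...,1]<70)&(hsv[...,2]>90)).astype(np.uint8)*255
m[:170]=0;m[270:]=0;m[:,:310]=0
for c in blobs(m):print(cv2.boundingRect(c),'z10',circ(cal,c,.01),'z70',circ(cal,c,.07))
print('mop',ray(cal,(186,240),.16),'slim',ray(cal,(194,211),.1))
ply=((hsv[...,0]<25)&(hsv[...,1]<135)&(hsv[...,2]>110)).astype(np.uint8)*255
ply[:185]=0;ply[270:]=0;ply[:,:160]=0;ply[:,225:]=0
c=blobs(ply)[0];r=cv2.minAreaRect(c);print(r);print([ray(cal,p,.1)[:2].round(3) for p in cv2.boxPoints(r)])
y=((hsv[...,0]>20)&(hsv[...,0]<32)&(hsv[...,1]>170)&(hsv[...,2]>120)).astype(np.uint8)*255
y[:180]=0;y[290:]=0;y[:,:240]=0;y[:,312:]=0
pts=np.argwhere(y)[:,::-1].astype(np.float32);r=cv2.minAreaRect(pts);print(r);print([ray(cal,p,.024)[:2].round(3) for p in cv2.boxPoints(r)])
a=cv2.resize(im[170:280,160:320],None,fx=4,fy=4,interpolation=2)[:,:640]
b=cv2.resize(im[165:285,310:490],None,fx=3,fy=3,interpolation=2)
out=np.zeros((600,800,3),np.uint8)
a=cv2.resize(im[175:280,160:320],(480,315),interpolation=2);b=cv2.resize(im[185:275,310:490],(540,270),interpolation=2)
out[:315,:480]=a;out[320:590,:540]=b;cv2.imwrite('pics/crop1.png',out)
E
```

```text
(327, 202, 32, 33) z10 [ 570.5 -122.8   92.5   92.9] z70 [ 567.3 -115.4   87.6   88.1]
(390, 218, 34, 32) z10 [ 526.7 -305.6   89.2   92.8] z70 [ 525.9 -288.6   84.5   87.9]
mop [0.50906692 0.28725124 0.16      ] slim [0.58621974 0.28294234 0.1       ]
((189.80441284179688, 226.34326171875), (27.17988395690918, 64.99758911132812), 14.743562698364258)
[array([0.471, 0.35 ]), array([0.639, 0.308]), array([0.62 , 0.237]), array([0.453, 0.279])]
((275.5783996582031, 231.17144775390625), (85.50945281982422, 44.10367202758789), 79.4608154296875)
[array([0.642, 0.153]), array([0.665, 0.028]), array([ 0.426, -0.015]), array([0.404, 0.107])]
```

View pics/crop1.png

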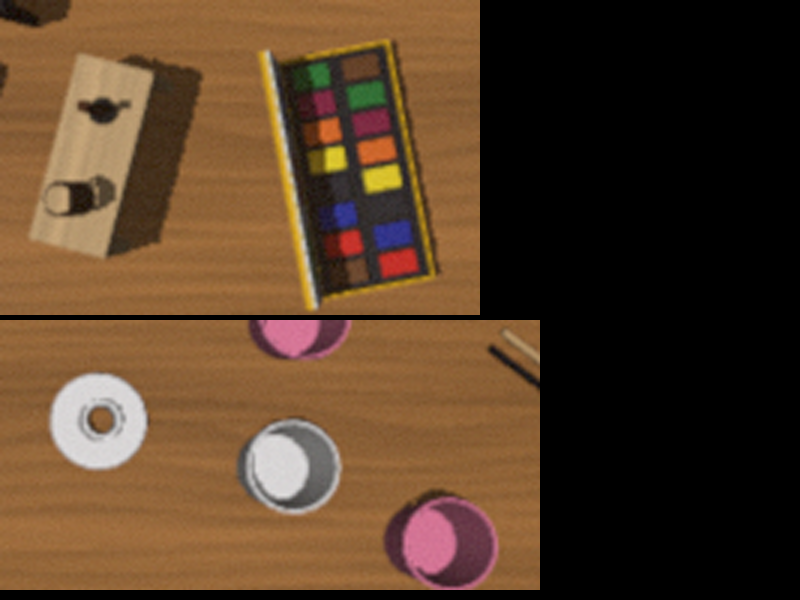

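The crop confirms the plywood rack, with the thick brush in its near hole (the slim brush is in the far one), and the white pot and lid. The fitted sizes match: lid 92.5 mm against 92, pot rim about 84 to 88 against 84. Next I'll look closer with the wrist camera over the lid and the pot.

Run:
```python
from h import *
O=[np.pi,0,2.90]
for n,p in (('lid',(.5705,-.1228)),('pot',(.526,-.2886))):
    print(inverse_kinematics([*p,.26],O))
    move_pose([*p,.26],O);dwell(.2)
    cal=get_calibration('wrist');im=grab_frame('wrist');cv2.imwrite(f'pics/w_{n}.png',im);np.save(f'pics/w_{n}.npy',cal,allow_pickle=True)
    W=cal['world_to_cam'];print(-W[:3,:3].T@W[:3,3],W[2,:3],cal['intrinsics'][0],proj(cal,[*p,.01]),proj(cal,[*p,.07]))
    hsv=cv2.cvtColor(im,cv2.COLOR_BGR2HSV)
    m=((hsv[...,1]<70)&(hsv[...,2]>90)).astype(np.uint8)*255
    for c in blobs(m,800):print(cv2.boundingRect(c),circ(cal,c,.01),circ(cal,c,.07))
print(read_state()['clock'])
a=cv2.imread('pics/w_lid.png');b=cv2.imread('pics/w_pot.png');cv2.imwrite('pics/w2.png',cv2.resize(np.hstack([a,b]),(800,300)))
```

```text
[-0.43596477  0.06224939  0.10548784  1.61403478  0.         -0.19437211]
[ 0.50541886 -0.10571168  0.40135563] [-0.25668093  0.06252701  0.9644715 ] [332.15084208   0.         282.99960038] [281.97578624 173.54877945] [281.80772316 183.60465628]
(72, 137, 98, 82) [ 528.1 -311.8   98.   120.6] [ 524.6 -280.2   83.   102.1]
(245, 133, 78, 78) [ 570.  -121.1   92.2   92.4] [ 560.1 -118.7   78.1   78.2]
[-0.71954726  0.11288969  0.15885261  1.61675925  0.         -0.47795461]
[ 0.4613136  -0.27087412  0.40151274] [-0.25696221  0.06231107  0.96441057] [332.15084208   0.         282.99960038] [281.31852124 173.25405321] [281.03754969 183.27036087]
(240, 141, 83, 81) [ 536.6 -291.5   98.8   99.5] [ 525.1 -288.3   83.7   84.3]
(387, 136, 78, 77) [ 569.4 -122.2   92.2   93.2] [ 552.8 -145.    78.1   78.9]
4.2333
```

View pics/w2.png

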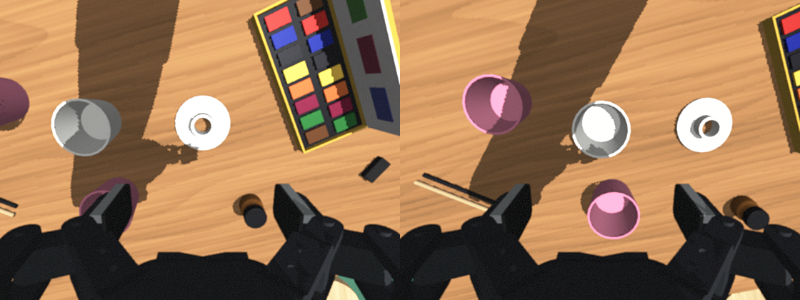

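The wrist view has the lid at (203,124) and the white pot at (601,130) in the montage. Both fit their true sizes and agree with the top camera within about 1.5 mm: lid (0.570,-0.1215), pot (0.5252,-0.2885). I'll grip the lid and place it.

Run:
```python
from h import *
O=[np.pi,0,2.90];L=[.570,-.1216];P=[.5252,-.2884]
move_pose([*L,.10],O)
print('hit',move_l([*L,.0135],O,feed=.08,guard=8))
z0=read_state()['eef_pos'][2]
gripper_close(25);s=read_state();print('gap',s['finger_gap'],s['gripper_force'],z0,s['eef_pos'])
assert .034<s['finger_gap']<.042
move_l([*L,.17],O,feed=.12)
s=read_state();print('gap',s['finger_gap'],s['gripper_force'])
move_l([*P,.17],O,feed=.15)
dwell(.2);cal=get_calibration('wrist');im=grab_frame('wrist');cv2.imwrite('pics/held.png',im)
h=cv2.cvtColor(im,cv2.COLOR_BGR2HSV);m=((h[...,1]<70)&(h[...,2]>110)).astype(np.uint8)*255
zt=.17-z0+.010
for c in blobs(m,800):print(cv2.boundingRect(c),circ(cal,c,zt))
print(read_state()['clock'],read_state()['eef_pos'])
```

```text
hit False
gap 0.03941022146720751 25.131920389831066 0.01421546215830393 [ 0.57016652 -0.1216594   0.01393402]
gap 0.0391517589644197 25.24315483868122
(188, 151, 191, 202) [ 524.5 -287.3   88.6  100.1]
(83, 120, 39, 64) [ 456.9 -350.8   16.7   26.5]
9.9 [ 0.52541416 -0.2879022   0.17006278]
```

Run:
```python
from h import *
O=[np.pi,0,2.90];P=[.5252,-.2886]
move_l([*P,.095],O,feed=.1)
hit=move_l([*P,.0770],O,feed=.02,guard=5);s=read_state();print(hit,s['eef_pos'],s['ft_force'])
if s['eef_pos'][2]<.0805:
    open_jaws();dwell(.3);move_l([*P,.26],O,feed=.15);dwell(.2)
    cal=get_calibration('wrist');im=grab_frame('wrist');cv2.imwrite('pics/seated.png',im)
    h=cv2.cvtColor(im,cv2.COLOR_BGR2HSV);m=((h[...,1]<70)&(h[...,2]>110)).astype(np.uint8)*255
    for c in blobs(m,800):print(cv2.boundingRect(c),circ(cal,c,.074))
print(read_state()['clock'])
```

```text
True [ 0.52503495 -0.28844919  0.07825213] [-0.07818517  0.1657587   5.15889815]
(238, 138, 91, 90) [ 524.9 -287.6   91.4   92.3]
14.0167
```

The contact height of 0.0783 matches the expected 0.0779, and the disc fits 92 mm at its seated height. Next I'll look at the thick brush from above.

Run:
```python
from h import *
O=[np.pi,0,2.90];M=[.507,.300]
move_l([.5,0.0,.32],O,feed=.25)
move_pose([*M,.32],O);dwell(.2)
cal=get_calibration('wrist');im=grab_frame('wrist');cv2.imwrite('pics/mop.png',im);np.save('pics/mop.npy',cal,allow_pickle=True)
print(proj(cal,[*M,.166]),proj(cal,[*M,.1]),read_state()['clock'])
cv2.imwrite('pics/w3.png',np.vstack([cv2.resize(cv2.imread('pics/seated.png')[100:270,180:400],(388,300)),cv2.resize(im[80:330,120:445],(388,300))]))
```

```text
[283.28329468 190.54110848] [283.22617679 177.38199213] 16.75
```

View pics/w3.png

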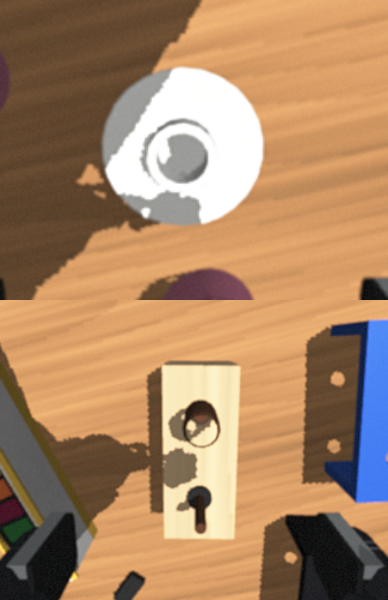

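The lid sits centred on the pot (crop centre 182,147). The thick brush's end face is at crop (202,432), which is about pixel (289,190). I'll get the hole position from the board outline and the brush axis from its end face.

Run:
```python
from h import *
cal=np.load('pics/mop.npy',allow_pickle=True).item();im=cv2.imread('pics/mop.png')
h=cv2.cvtColor(im,cv2.COLOR_BGR2HSV)
def board(im,cal,box,smax):
    h=cv2.cvtColor(im,cv2.COLOR_BGR2HSV);x0,y0,x1,y1=box
    m=np.zeros(h.shape[:2],np.uint8);m[y0:y1,x0:x1]=((h[...,1]<smax)&(h[...,2]>130))[y0:y1,x0:x1]*255
    c=blobs(m)[0];P=np.float32([ray(cal,p,.1)[:2]*1000 for p in c[:,0].astype(float)])
    r=cv2.minAreaRect(P);b=cv2.boxPoints(r);e=max([b[1]-b[0],b[2]-b[1]],key=np.linalg.norm);e=e/np.linalg.norm(e);e=e*np.sign(e[0])
    print(r,'near hole',r[0]-40*e,'far',r[0]+40*e);return m
print(h[170,262],h[190,289],h[190,275],h[120,300])
m=board(im,cal,(245,125,330,285),110)
# handle end face: dark rim around it
for v in (60,80,100):
    d=np.zeros_like(m);d[155:215,262:312]=(h[155:215,262:312,2]<v)*255
    c=blobs(d,20)[0];print(v,cv2.boundingRect(c))
for r in range(160,212,3): print(r,h[r,268:310:2,2])
```

```text
[ 22  63 250] [ 22  74 250] [ 14 119  62] [ 15 130 234]
((544.64599609375, 295.0083923339844), (71.5787124633789, 171.63082885742188), 75.74522399902344) near hole [505.87757874 304.8577528 ] far [583.41441345 285.15903187]
60 (274, 165, 28, 29)
80 (273, 164, 30, 33)
100 (273, 164, 30, 34)
160 [250 249 249 250 249 249 249 250 251 251 250 249 250 252 252 253 253 252
 251 249 249]
163 [250 249 250 250 249 250 252 247 223 167 174 186 230 255 254 253 253 252
 251 249 248]
166 [250 250 250 250 252 243 108  31  40  49  50  48  50  80 167 255 254 252
 250 249 248]
169 [250 251 251 255 192  53  35  38  48  50  50  52  51  54  48 143 255 252
 250 248 248]
172 [252 161 121 114  43  40  42  47  49  54  57  58  58  61  54  50 169 255
 250 248 248]
175 [120 123 152 169  32  36  46  62  70  77  83  79  86  80  71  60  75 244
 252 249 249]
178 [124 124 219 165  33  43  66  96 122 126 124 121 117  92  97  82  51 174
 253 250 248]
181 [127 125 120  62  50 200 244 164  91 107 106 100  91 111 174 255 121  82
 245 250 248]
184 [121 128 111  43 161 252 250 254 143 113 110 111 119 120 238 255 255 101
 226 251 248]
187 [123 127 103  47 165 241 251 246 176 125 124 129 249 255 253 253 255 135
 185 251 248]
190 [126 126 118  52 104 132 212 146 120 123 230 249 250 252 253 253 255 141
 211 250 248]
193 [122 124 125  66  79 121 117 136 176 254 251 247 249 251 253 254 249 120
 250 250 248]
196 [235 148 147 121  68  83 200 252 252 251 250 248 249 251 254 253 143 241
 252 249 248]
199 [250 250 252 252 254 217 163 231 254 253 251 249 253 250 205 169 255 252
 250 250 248]
202 [250 253 242 249 249 249 251 235 195 183 160 154 203 242 255 254 253 251
 251 249 248]
205 [120 119 130 244 251 248 250 251 251 251 251 248 250 252 253 253 253 252
 250 249 247]
208 [126 123 124 132 139 169 147 185 246 251 249 248 250 252 252 253 252 252
 250 249 248]
211 [126 126 127 123 126 122 122 121 195 253 250 249 250 252 253 253 253 252
 250 249 248]
```

The board's near hole is at (0.506,0.305) with size 171×71 mm, and the brush end face (288,188.5) gives the same point. I'll grasp it, draw it up, carry it over the tin and hover high above the lid.

Run:
```python
from h import *
O=[np.pi,0,2.893];M=[.506,.305];P=[.5250,-.2880]
move_pose([*M,.22],O)
print('hit',move_l([*M,.116],O,feed=.08,guard=6))
gripper_close(40);s=read_state();print('gap',s['finger_gap'],s['gripper_force'],s['eef_pos'],s['ft_force'])
assert .026<s['finger_gap']<.034
move_l([*M,.275],O,feed=.1)
s=read_state();print('gap',s['finger_gap'],s['gripper_force'],s['ft_force'])
move_l([.525,.07,.275],O,feed=.15);move_l([*P,.275],O,feed=.2)
dwell(.3);s=read_state();print(s['clock'],s['eef_pos'],s['finger_gap'])
for n in ('side','top'):cv2.imwrite(f'pics/{n}1.png',grab_frame(n))
cal=get_calibration('side');t=[*P,.179];u=proj(cal,t);print('tip',u,'collar',proj(cal,[*P,.098]))
im=cv2.imread('pics/side1.png');x,y=u.astype(int);cv2.imwrite('pics/c2.png',cv2.resize(im[y-70:y+80,x-75:x+75],(600,600),interpolation=2));print(x-75,y-70)
```

```text
hit False
gap 0.029091667868853456 39.48705330491066 [0.50612308 0.30501577 0.11620515] [-0.98240437 -0.3505893   1.57839912]
gap 0.028929152941687335 39.40623879432678 [-0.75248331  0.12612237  0.22136632]
24.95 [ 0.52507468 -0.28773178  0.27507501] 0.028811317318729712
tip [306.32677865 107.06046777] collar [305.51665602 129.48937933]
231 37
```

View pics/c2.png

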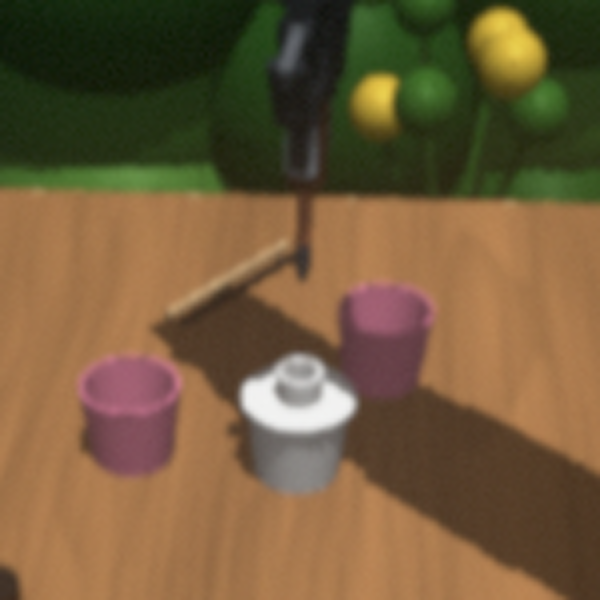

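The side view shows the lid seated level, with its collar at crop (299,366). The brush hangs upright with its tip at crop (302,280), which is pixel (306.5,107) against (306.3,107.1) predicted. Now I'll lower it to 11 mm above the collar and check.

Run:
```python
from h import *
O=[np.pi,0,2.893];P=[.5250,-.2880]
print(move_l([*P,.2055],O,feed=.06,guard=5));dwell(.5)
s=read_state();print(s['clock'],s['eef_pos'],s['eef_rot'],s['ft_force'],s['gripper_force'])
im=grab_frame('side');cv2.imwrite('pics/side2.png',im);w=grab_frame('wrist')
cal=get_calibration('side');print(proj(cal,[*P,.1093])-[256,80],proj(cal,[*P,.098])-[256,80])
cv2.imwrite('pics/c3.png',np.hstack([cv2.resize(im[80:180,256:356],(400,400),interpolation=2),cv2.resize(w[120:320,180:380],(400,400))]))
```

```text
False
26.8583 [ 0.52500816 -0.28801693  0.20549564] [-3.14157993e+00  1.36353039e-05  2.89299218e+00] [-0.12521901  0.35567356 -0.88302179] 39.41243916749954
[49.6252357  46.48326161] [49.51665602 49.48937933]
```

View pics/c3.png

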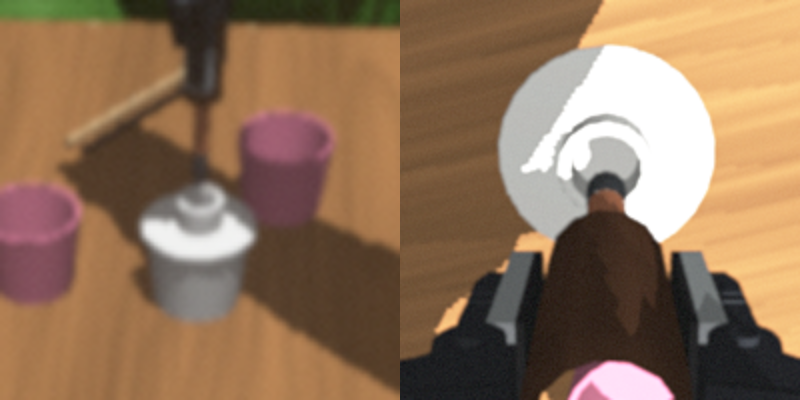

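The tip hovers over the collar hole in both views: side crop about (200,183), wrist crop (606,175) inside the hole. There is a visible gap and no contact force, so I'm handing in.

```bash
python3 -c "
from rig import *
print(finish_job())"
```

```text
the job is handed in; nothing more can be done
None
```

I handed the job in at about 27 s of the 61 s limit: the lid is seated and released on the white pot, and the thick brush was carried over the tin and is held upright, its tip about 1 cm above the collar hole; no verdict came back.

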